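Strip a pressure reducer for washing and inspection

ROBOT

A 6-joint arm with a two-finger parallel gripper is mounted at the origin on the work surface. World frame = base frame: x ahead of the robot, y to its left, z up, the work surface at z = 0. Lengths are in m, angles in degrees, forces in N, time in s.
With the tool pointing down it reaches from about 0.35 to 0.975 m from the base axis. Payload 7.1 kg.
Tool frame: the origin (TCP) lies at the very end of the fingers, on their centre line; the grasp point (between the pads) lies r.grip_point_offset behind it (r.grip_point_offset is the distance from the TCP to the grasp point, in m); z points along the fingers, y is the line along which they close (so a half turn about z gives the same grasp; the last joint's range is limited). The gripper opens to 88 mm and grips with 3 to 60 N. Pads are 20 mm wide; open, the fingers measure 115 mm over their backs; the gripper's body (75 mm by 178 mm) begins 61 mm behind the grasp point.
Start: joints at [-71.391, 24.242, 93.386, -0, 62.372, -1.089], TCP at [0.211, -0.588, 0.223] pointing down, gripper open.
Joint ranges: [-172.04, 172.04], [-51.8, 120.97], [4.93, 147.93], [-75.15, 255.16], [6.16, 154.13], [-145.62, 145.62]. Speed limits (degrees/s): [136.94, 136.94, 172.46, 180, 180, 180].

INTERFACE

Orientations are given as [roll, pitch, yaw] about the fixed x, y, z axes, in that order (R = Rz(yaw) Ry(pitch) Rx(roll)).
In Python, from station import sensors, imaging, job, r gives the robot as it stands.
- The arm moves only by the shell command python3 -m pendant 'ROWS' [OPENING] [FORCE]. ROWS is JSON, a list of rows, each an object with "offset": the shift along the tool's x, y, z each as a share of 0.025 m, from -1 to 1, a list of three; "rot": the turn, a rotation vector about the tool's x, y, z each as a share of 0.1 rad, from -1 to 1, a list of three. A call has exactly 8 rows; each row shifts and turns the commanded pose from where the row before left it, along the tool's axes as they then stand; what a row does not reach is not made up. A row lasts 1/10 s, in which the tool goes at most 50 mm and 8.59 degrees, less where a joint would pass 70% of its speed; a pose out of reach is approached as far as the arm can. A call with a number of a shift or a turn outside -1 to 1 is refused whole. A call with a gripper value outside its range is refused whole. OPENING is the closure, from 0 (fully open) to 1 (shut), set as the call begins (- or left out, the last holds). The fingers move at their own pace and stop on an object; FORCE is the grip in N (left out, the last holds). Time passes only in rows, so rows that do not move let the fingers close, or fill a call up. It gives the time, the measured TCP pose, the force, the opening and the grip force at its end, in the units of the state.
- sensors.observe(): the state, without advancing time (a new reading comes with each control period).
- imaging.capture(name): name is "scene" or "top"; returns the picture (420x560x3 uint8, blue, green, red); there is no depth.
- imaging.camera_params(name): a dict with "fov_y" (degrees; the focal length in pixels is half the picture's height over the tangent of half this angle, whatever the lens; pixels are square), "cx", "cy" (the principal point, pixels), "R" (3x3) and "t" (3): a world point X has camera coordinates R X + t. Camera axes: x right, y down, z forward; pixel columns grow to the right and rows downward; lengths in m; the calibration is good to about 2 mm. A picture is of the moment at which its call begins. camera_params takes no time and is no camera call.
- job.close_job(): hands the job in; it is judged then, once.
Trained networks look in the newest picture that a camera, given by its name, has taken for a name from the list of things; names that differ only in an ending like _2 or _b are one class to them, and where a whole thing is asked for, a point or a joint stands for the part that bears it (a point fixed in the world has none). Each returns a list of dicts, best first, with "confidence" (0 to 1); they miss things now and then, are a little off and sometimes report something else, mostly with a low value. They report only what shows in the picture. A call takes as long as a camera call. They do not tell look-alikes from the thing itself.
- imaging.search_frame(camera, query): "point" ([x, y, z] in m, in world coordinates, good to about 4 mm: the middle of the surface that is visible of it).
- imaging.place_of(camera, query): "point" ([x, y, z] in m, in world coordinates, good to about 4 mm: a listed point, or the origin of a listed thing).
The state is a dict: "time_s": time; "joint_positions": joint angles; "qvel": joint speeds; "joint_torque": joint torques, N m; "eef_pos": TCP position; "ee_rot": TCP orientation; "contact_force": force on the tool from outside, world axes, zero at the start; "torque": the same for the moment, N m; "width": finger opening in m; "grasp_force": force on a finger pad.
Only numpy, scipy, OpenCV 4.12 (cv2) and the standard library are available. Lean on these libraries where they do the work, as an engineer would, in place of code of your own. Each camera call takes 0.05 s, during which the arm holds its last target. There are 200 camera calls.

TASK

The pressure reducer on the bench is already unscrewed, its four parts just standing on one another. Take it apart from the top down, one part at a time and right way up: the cap into the round small-parts dish, the bonnet into the wire wash basket, the diaphragm flat and wholly on the light plate, and last the body down into the holding block with its two ports lying in the slots. Set every part down gently, without dropping it, and leave the oil bottle and the gauge as they stand.

Things in the scene. Friction and masses are not known exactly. Their poses are not given: they have to be found in the camera images.
- cap: Adjusting cap, top of the stack: black plastic fluted round cap, 30 mm diameter, 26 mm tall, about 40 g, with a small silver dot on top. Origin: centre of its underside, z up. Its underside is hollow (18 mm wide, 9 mm deep) and stands loosely over a stub on the bonnet's top, so lift straight up at least 10 mm.
- bonnet: Bonnet, second from the top: aluminium bell-shaped housing, about 160 g. Foot flange 44 mm wide up to 9 mm, tapering to a round neck 34 mm wide from 15 to 36 mm above the underside; a stub 9 mm thick rises 7 mm more. Grip it by the neck. Origin: centre of its underside, z up. Its foot is hollow (32 mm wide, 9 mm deep), standing loosely over the diaphragm's brass plate.
- diaphragm: Diaphragm, third from the top: stiff round black disc, 58 mm diameter, 12 mm thick, about 80 g, grey face, on it a brass plate 24 mm wide and 6 mm high (hidden in the bonnet at the start). Origin: centre of its underside, z up. Lies loose on the flat top of the body; grip it by its rim with the fingertips just above the body's top.
- reducer_body: Body, bottom of the stack, on the bench: brass block 62 x 62 mm, 42 mm tall, about 500 g. A port nipple 14 mm thick sticks out 22 mm from its +x and -x faces, axis 20 mm up. Grip it across its plain +y and -y faces. Origin: centre of its underside, z up. At the start the undersides of diaphragm, bonnet and cap are 42, 54 and 90 mm above the bench; the stack is 116 mm tall.
- dish: Small-parts dish for the cap: round shallow steel dish fixed to the bench, 114 mm over the rim, 14 mm high, sloping wall, flat inner floor about 94 mm wide lying 3 mm above the bench. Origin: centre of its underside.
- basket: Wash basket for the bonnet: rectangular steel wire basket fixed to the bench, 120 mm along its x, 96 mm along its y, 26 mm high, inside 114 x 90 mm, floor 3 mm above the bench. Origin: centre of its underside.
- light_plate: Light plate for the diaphragm: square grey plate with a white lit face, 110 x 110 mm, 14 mm thick, flat top, fixed to the bench. Origin: centre of its underside, so its face is 14 mm above it.
- holding_block: Holding block for the body, fixed: grey plate 116 (x) x 76 (y) x 10 mm, a dark cheek near each x end. Cheeks 80 mm apart inside, 12 thick, 22 high above the plate, each with a middle slot, open at the top, 32 mm wide, for a port. Its y sides are open to the fingers. The body stands on the plate between the cheeks, x axes parallel (either way round). Origin: centre of the plate's underside.
- oil_bottle: Small amber oil bottle with a black cap, 28 mm diameter, 62 mm tall, standing loose on the bench among the places. Leave it alone. Origin: centre of its underside.
- gauge: Round pressure gauge lying face up on the bench, 50 mm diameter, 29 mm high, white dial, short brass stem along its -y to 39 mm from the centre. Loose; leave it alone. Origin: centre of its underside.
There are look-alikes about, which are no part of the job. What is shaped like the diaphragm but red or turquoise is not meant.

How it is judged:
By the outcome, as a careful person would: the job done as asked, in the order asked, and still so for the second after the job is handed in, with the robot touching nothing.
It also fails if it takes over 128 s, if anything falls off the work surface, if the arm or the gripper's body presses on something with over 40 N, if the wrist force passes 120 N, or if a joint passes its speed limit or range.

## Working session

There is one attempt and no reset: what is moved stays moved. The work goes in short steps, Python scripts to look and compute and a shell command to move; the robot and the scene stay as the last step left them, time stands still between calls to the robot, and variables do not carry over. Pictures are saved under pics/ and viewed, at most 14 in all, crops included, and the job is handed in when it is done.

```bash
ls; mkdir -p pics; cat > h.py <<'E'
import numpy as np, cv2
from station import sensors, imaging, job, r
def snap(c,n):
    im=imaging.capture(c); cv2.imwrite(f'pics/{n}.png',im); return im
def cam(c):
    p=imaging.camera_params(c); f=210/np.tan(np.radians(p['fov_y'])/2)
    return f,p['cx'],p['cy'],np.array(p['R']),np.array(p['t'])
def proj(c,X):
    f,cx,cy,R,t=cam(c); q=R@np.array(X,float)+t; return np.round([cx+f*q[0]/q[2],cy+f*q[1]/q[2]],1)
def ray(c,u,v,z):
    f,cx,cy,R,t=cam(c); d=R.T@np.array([(u-cx)/f,(v-cy)/f,1]); o=-R.T@t; return np.round(o+d*(z-o[2])/d[2],4)
E
python3 - <<'E'
from h import *
s=sensors.observe();print(s,r.grip_point_offset)
for c in('top','scene'):
    snap(c,c+'0');f,cx,cy,R,t=cam(c);print(c,f,cx,cy,-R.T@t)
    for q in 'cap bonnet diaphragm reducer_body dish basket light_plate holding_block oil_bottle gauge'.split():
        print(q,[(np.round(d['point'],3).tolist(),proj(c,d['point']).tolist(),round(d['confidence'],2)) for d in imaging.place_of(c,q)])
E
```

```text
pics
{'time_s': 0.0, 'joint_positions': array([-7.13891858e+01,  2.42843002e+01,  9.34298684e+01, -4.90697560e-04,
        6.23704343e+01, -1.08866143e+00]), 'qvel': array([ 0.01570621,  0.02868405, -0.03004073, -0.03092208,  0.05759945,
       -0.05633507]), 'joint_torque': array([ 1.42921774e-03, -5.44613814e+01, -2.73667556e+01,  6.41629030e-02,
        2.29208276e-02, -1.33337062e-04]), 'eef_pos': array([ 0.21053111, -0.58790961,  0.22191383]), 'ee_rot': array([-1.79915404e+02, -1.17309436e-03,  1.96997027e+01]), 'contact_force': array([-0.00332881, -0.51169512,  0.49592578]), 'torque': array([ 0.01381869, -0.01334117, -0.00876786]), 'grasp_force': 0.0, 'width': 0.08780598171205513} 0.0187
top 398.7173147027885 287.37424900919785 210.55649731746965 [ 0.34442842 -0.05115906  0.96006166]
cap [([0.625, -0.284, 0.09], [400.3, 183.8], 0.57)]
bonnet [([0.628, -0.288, 0.051], [397.1, 187.3], 0.68), ([0.626, -0.283, 0.044], [394.3, 189.0], 0.42)]
diaphragm [([0.583, -0.142, -0.003], [331.8, 205.1], 0.95), ([0.643, -0.402, 0.0], [437.8, 191.6], 0.82), ([0.622, -0.285, 0.043], [394.9, 190.
[... 713 characters left out ...]
, 204.2], 0.86), ([0.58, -0.142, 0.0], [229.9, 233.0], 0.66), ([0.626, -0.285, 0.045], [161.8, 205.9], 0.47)]
reducer_body [([0.624, -0.284, -0.001], [165.6, 220.8], 0.96)]
dish [([0.617, 0.316, 0.003], [430.9, 345.3], 0.97), ([0.625, -0.284, 0.041], [162.8, 206.8], 0.63)]
basket [([0.62, -0.288, 0.056], [162.0, 200.1], 0.69), ([0.43, -0.119, 0.003], [275.0, 196.5], 0.6)]
light_plate [([0.671, 0.02, -0.002], [272.3, 295.4], 0.8)]
holding_block [([0.422, 0.144, -0.0], [381.7, 239.5], 0.91)]
oil_bottle [([0.419, -0.004, 0.0], [320.9, 213.0], 0.66), ([0.428, -0.12, 0.001], [275.1, 196.3], 0.65), ([0.62, -0.284, 0.054], [163.4, 201.2], 0.34)]
gauge [([0.664, 0.146, 0.001], [332.9, 321.6], 0.77)]
```

```bash
python3 - <<'E'
import cv2
a=cv2.imread('pics/top0.png');b=cv2.imread('pics/scene0.png')
cv2.imwrite('pics/t1.png',cv2.resize(a[110:310,120:480],(800,444),interpolation=3))
cv2.imwrite('pics/s1.png',cv2.resize(b[130:400,90:490],(800,540),interpolation=3))
E
```

```text
(no output)
```

View pics/t1.png

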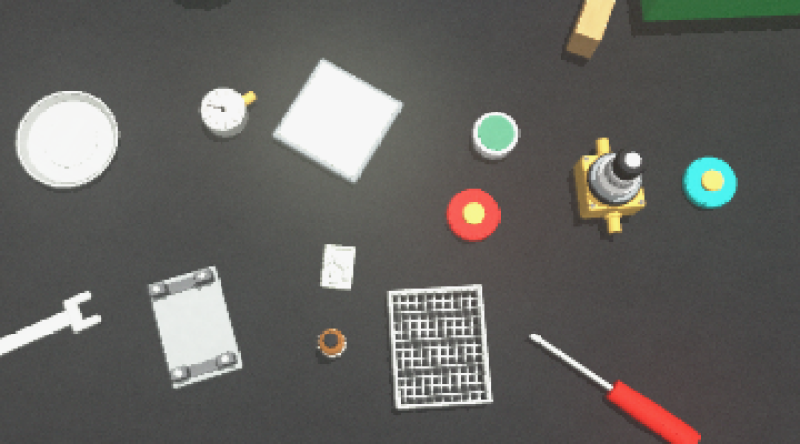

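View pics/s1.png

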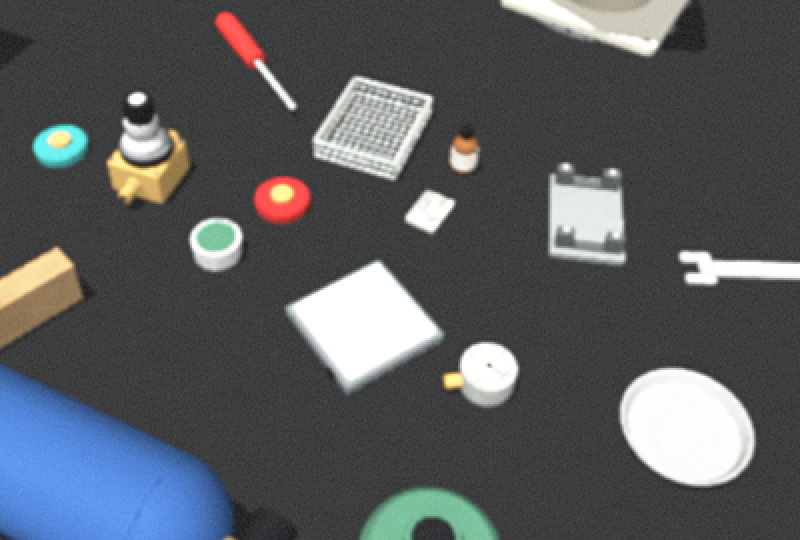

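The top picture shows the stack at about (398,188), with its cap dot at (402,183). The dish is at (150,173), the basket at (317,266), the light plate at (272,165), the block at (207,257), the gauge at (221,161) and the bottle at (269,264).

These could be mistaken for the parts I want:
- **Cap:** the oil bottle's black cap at (269,264).
- **Diaphragm:** the red disc at (332,206) and the turquoise one at (439,192). The real one is the black disc inside the stack at (395,190).
- **Dish:** the green-filled cup at (343,170).

I'll check this choice in a close crop with the model outlines drawn over it.

```bash
python3 - <<'E'
from h import *
t=lambda u,v:(120+u/2.2222,110+v/2.2222)
def ax(p,q,z):
    a=ray('top',*t(*p),z);b=ray('top',*t(*q),z);d=a-b;return np.round((a+b)/2,4),round(np.degrees(np.arctan2(d[1],d[0])),1),round(np.linalg.norm(d),4)
print('body',ax((603,141),(614.5,230),.02))
print('block posts',ax((181.5,282.5),(203.5,367),.032))
c=[(388,290),(481,286),(492,402),(397,408)]
print('basket',ax(((388+481)/2,288),((492+397)/2,405),.026),ax((392,349),(487,344),.026))
print('cap dot',ray('top',*t(629,160),.116))
# overlay
S=(0.624,-0.285);yaw=np.radians(ax((603,141),(614.5,230),.02)[1])
R2=np.array([[np.cos(yaw),-np.sin(yaw)],[np.sin(yaw),np.cos(yaw)]])
sq=np.array([[1,1],[1,-1],[-1,-1],[-1,1],[1,1]])*.031
th=np.linspace(0,2*np.pi,40);ci=np.c_[np.cos(th),np.sin(th)]
curves=[(sq,.042,(0,255,0)),(sq,0,(0,255,0)),(ci*.029,.054,(255,0,255)),(ci*.015,.116,(0,255,255)),(ci*.017,.09,(255,128,0))]
out=[]
for c,(u,v) in(('top',(398,188)),('scene',(164,205))):
    im=cv2.imread(f'pics/{c}0.png')[v-30:v+30,u-30:u+30];im=cv2.resize(im,(400,400),interpolation=3)
    o=im.copy();k=400/60
    for P,z,col in curves:
        W=(R2@P.T).T+S
        pts=np.array([(proj(c,[*w,z])-[u-30,v-30]+.5)*k for w in W]).astype(int);cv2.polylines(o,[pts],False,col,1)
    out.append(o)
cv2.imwrite('pics/ov.png',np.hstack(out))
E
```

```text
body (array([ 0.622 , -0.2884,  0.02  ]), np.float64(9.7), np.float64(0.1014))
block posts (array([0.4228, 0.1414, 0.032 ]), np.float64(22.8), np.float64(0.0922))
basket (array([ 0.4276, -0.118 ,  0.026 ]), np.float64(9.8), np.float64(0.1221)) (array([ 0.4268, -0.1182,  0.026 ]), np.float64(98.9), np.float64(0.0998))
cap dot [ 0.6215 -0.2832  0.116 ]
```

View pics/ov.png

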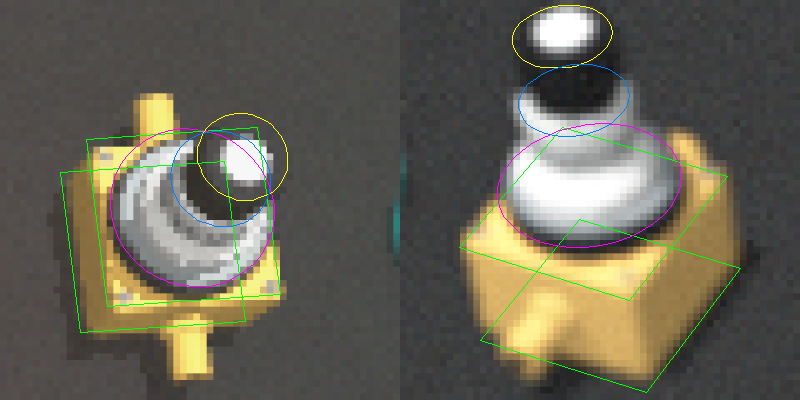

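The overlay fits to about 2 mm. The cap at crop (240,160) is the black fluted one with the silver dot, and it sits on top of the stack. I take the stack to be near (0.623, -0.286) with a body yaw of about 10°. Next I turn the tool to yaw 0 and move over it.

```bash
python3 -m pendant '[{"offset":[0,0,0],"rot":[0,0,0.86]},{"offset":[0,0,0],"rot":[0,0,0.86]},{"offset":[0,0,0],"rot":[0,0,0.86]},{"offset":[0,0,0],"rot":[0,0,0.86]},{"offset":[1,-0.75,0],"rot":[0,0,0]},{"offset":[1,-0.75,0],"rot":[0,0,0]},{"offset":[1,-0.75,0],"rot":[0,0,0]},{"offset":[1,-0.75,0],"rot":[0,0,0]}]' 0.3 20
python3 -m pendant '[{"offset":[1,-0.75,0],"rot":[0,0,0]},{"offset":[1,-0.75,0],"rot":[0,0,0]},{"offset":[1,-0.75,0],"rot":[0,0,0]},{"offset":[1,-0.75,0],"rot":[0,0,0]},{"offset":[1,-0.75,0],"rot":[0,0,0]},{"offset":[1,-0.75,0],"rot":[0,0,0]},{"offset":[1,-0.75,0],"rot":[0,0,0]},{"offset":[0,0,0],"rot":[0,0,0]}]'
```

```text
time_s: 1.9
eef_pos: [0.3115, -0.5127, 0.2227]
ee_rot: [180.0, -0.0, -0.0]
contact_force: [-0.3, -0.3, -0.6]
width: 0.0615
grasp_force: 0.0
time_s: 2.7
eef_pos: [0.4883, -0.3802, 0.2227]
ee_rot: [-180.0, -0.1, 0.2]
contact_force: [-0.7, -0.4, -0.8]
width: 0.0615
grasp_force: 0.0
```

```bash
python3 -m pendant '[{"offset":[0.9,-0.63,0],"rot":[0,0,0]},{"offset":[0.9,-0.63,0],"rot":[0,0,0]},{"offset":[0.9,-0.63,0],"rot":[0,0,0]},{"offset":[0.9,-0.63,0],"rot":[0,0,0]},{"offset":[0.9,-0.63,0],"rot":[0,0,0]},{"offset":[0.9,-0.63,0],"rot":[0,0,0]},{"offset":[0,0,0],"rot":[0,0,0]},{"offset":[0,0,0],"rot":[0,0,0]}]'
python3 - <<'E'
from h import *
im=snap('scene','s2')
cv2.imwrite('pics/s2c.png',cv2.resize(im[100:250,80:280],(800,600),interpolation=3))
E
```

```text
time_s: 3.5
eef_pos: [0.6203, -0.288, 0.2224]
ee_rot: [180.0, 0.0, 0.0]
contact_force: [-0.1, -0.9, -0.3]
width: 0.0613
grasp_force: 0.0
```

View pics/s2c.png

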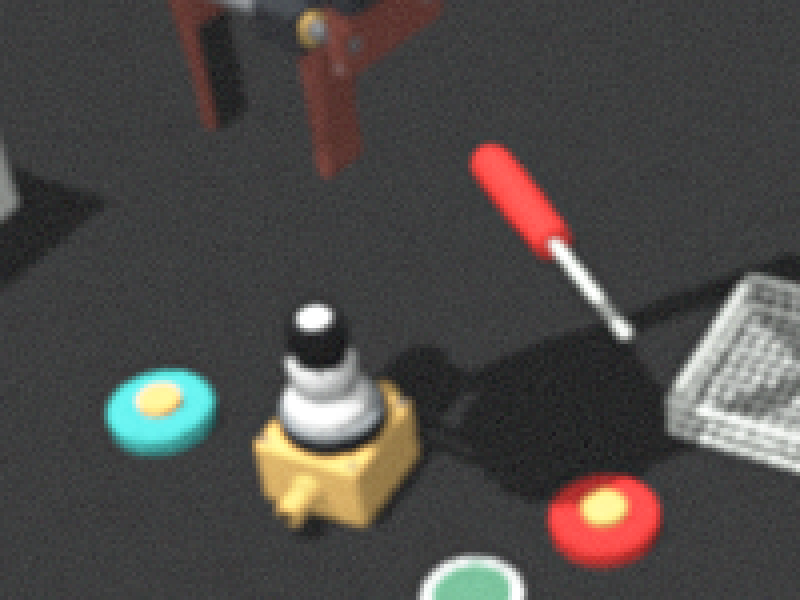

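The crop shows the fingers straddling the stack, with tips at crop (213,128) and (330,178). The cap's dot is at (315,318). I'll check the tips against the calibration, then descend.

```bash
python3 - <<'E'
from h import *
s=sensors.observe();print(s['eef_pos'],s['width'],proj('scene',s['eef_pos']))
e=s['eef_pos']
for d in(-1,1):print(proj('scene',e+[0,d*s['width']/2,0]))
print('cap top by dot',ray('scene',80+315/4-.4,100+318/4-.4,.116))
E
python3 -m pendant '[{"offset":[0.05,-0.05,1],"rot":[0,0,0]},{"offset":[0.05,0,1],"rot":[0,0,0]},{"offset":[0,0,1],"rot":[0,0,0]},{"offset":[0,0,1],"rot":[0,0,0]},{"offset":[0,0,0.5],"rot":[0,0,0]},{"offset":[0,0,0.4],"rot":[0,0,0]},{"offset":[0,0,0.2],"rot":[0,0,0]},{"offset":[0,0,0],"rot":[0,0,0]}]'
```

```text
[ 0.61984106 -0.28834521  0.22243084] 0.061725455754555784 [150.  135.4]
[137.7 130.4]
[162.5 140.6]
cap top by dot [ 0.6214 -0.2859  0.116 ]
time_s: 4.35
eef_pos: [0.6231, -0.2868, 0.0952]
ee_rot: [180.0, 0.0, -0.0]
contact_force: [-0.0, 0.7, -0.4]
width: 0.0612
grasp_force: 0.0
```

```bash
python3 -m pendant '[{"offset":[0,0,0],"rot":[0,0,0]},{"offset":[0,0,0],"rot":[0,0,0]},{"offset":[0,0,0],"rot":[0,0,0]},{"offset":[0,0,0],"rot":[0,0,0]},{"offset":[0,0,0],"rot":[0,0,0]},{"offset":[0,0,0],"rot":[0,0,0]},{"offset":[0,0,0],"rot":[0,0,0]},{"offset":[0,0,0],"rot":[0,0,0]}]' 1 12
python3 -m pendant '[{"offset":[0,0,-0.2],"rot":[0,0,0]},{"offset":[0,0,-0.2],"rot":[0,0,0]},{"offset":[0,0,-0.4],"rot":[0,0,0]},{"offset":[0,0,-0.8],"rot":[0,0,0]},{"offset":[0,0,-0.8],"rot":[0,0,0]},{"offset":[0,0,-0.8],"rot":[0,0,0]},{"offset":[0,0,0],"rot":[0,0,0]},{"offset":[0,0,0],"rot":[0,0,0]}]'
python3 - <<'E'
from h import *
im=snap('scene','s3')
cv2.imwrite('pics/s3c.png',cv2.resize(im[100:250,80:280],(800,600),interpolation=3))
im=snap('top','t3')
E
```

```text
time_s: 5.15
eef_pos: [0.6235, -0.2865, 0.0956]
ee_rot: [180.0, -0.0, -0.0]
contact_force: [-0.7, 0.7, 4.3]
width: 0.0298
grasp_force: 12.0
time_s: 5.95
eef_pos: [0.6233, -0.2865, 0.1755]
ee_rot: [180.0, -0.0, -0.0]
contact_force: [0.6, 0.9, 0.0]
width: 0.03
grasp_force: 12.0
```

View pics/s3c.png

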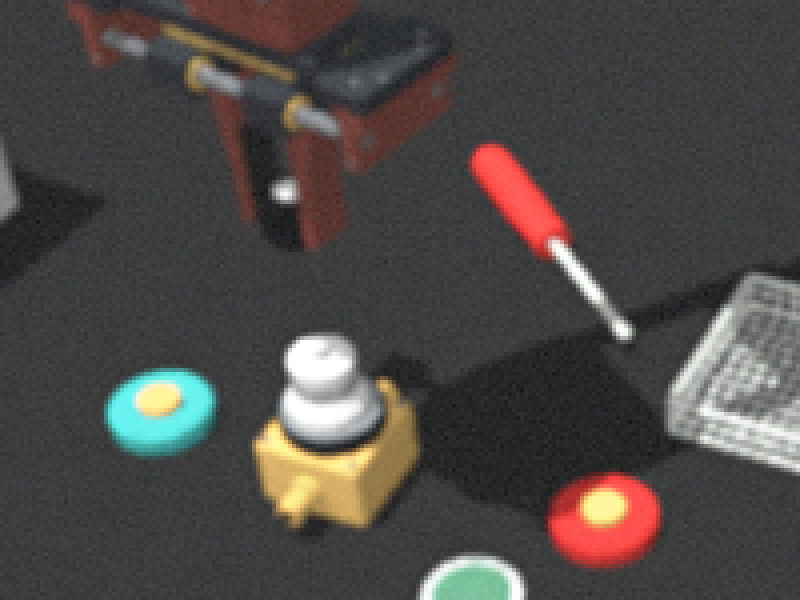

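The cap is lifted cleanly, with its dot at crop (285,190) between the fingers. The bonnet stays in place. I carry the cap to the dish.

```bash
python3 -m pendant '[{"offset":[0,-0.5,0],"rot":[0,0,0]},{"offset":[0,-1,0],"rot":[0,0,0]},{"offset":[0,-1,0],"rot":[0,0,0]},{"offset":[0,-1,0],"rot":[0,0,0]},{"offset":[0,-1,0],"rot":[0,0,0]},{"offset":[0,-1,0],"rot":[0,0,0]},{"offset":[0,-1,0],"rot":[0,0,0]},{"offset":[0,-1,0],"rot":[0,0,0]}]'
python3 -m pendant '[{"offset":[0,-1,0],"rot":[0,0,0]},{"offset":[0,-1,0],"rot":[0,0,0]},{"offset":[0,-1,0],"rot":[0,0,0]},{"offset":[0,-1,0],"rot":[0,0,0]},{"offset":[0,-1,0],"rot":[0,0,0]},{"offset":[0,-1,0],"rot":[0,0,0]},{"offset":[0,-1,0],"rot":[0,0,0]},{"offset":[0,-1,0],"rot":[0,0,0]}]'
python3 -m pendant '[{"offset":[0,-1,0],"rot":[0,0,0]},{"offset":[0,-1,0],"rot":[0,0,0]},{"offset":[0,-1,0],"rot":[0,0,0]},{"offset":[0,-1,0],"rot":[0,0,0]},{"offset":[-0.1,-1,0],"rot":[0,0,0]},{"offset":[-0.1,-1,0],"rot":[0,0,0]},{"offset":[-0.1,-1,0],"rot":[0,0,0]},{"offset":[0,-0.66,0],"rot":[0,0,0]}]'
python3 -m pendant '[{"offset":[0,0,0.5],"rot":[0,0,0]},{"offset":[0,0,1],"rot":[0,0,0]},{"offset":[0,0,1],"rot":[0,0,0]},{"offset":[0,0,1],"rot":[0,0,0]},{"offset":[0,0,1],"rot":[0,0,0]},{"offset":[0,0,0.5],"rot":[0,0,0]},{"offset":[0,0,0.5],"rot":[0,0,0]},{"offset":[0,0,0],"rot":[0,0,0]}]'
```

```text
time_s: 6.85
eef_pos: [0.6225, -0.097, 0.1742]
ee_rot: [-180.0, 0.1, 0.0]
contact_force: [0.8, 0.6, -0.7]
width: 0.0297
grasp_force: 12.0
time_s: 7.65
eef_pos: [0.6223, 0.1027, 0.1742]
ee_rot: [180.0, 0.1, 0.0]
contact_force: [0.5, -0.4, -0.1]
width: 0.0299
grasp_force: 12.0
time_s: 8.45
eef_pos: [0.6144, 0.2945, 0.1742]
ee_rot: [180.0, 0.1, 0.1]
contact_force: [0.6, 0.9, 0.3]
width: 0.0298
grasp_force: 12.0
time_s: 9.25
eef_pos: [0.6149, 0.2916, 0.0359]
ee_rot: [179.9, 0.1, -0.0]
contact_force: [0.3, -0.4, -0.4]
width: 0.0298
grasp_force: 12.0
```

```bash
python3 -m pendant '[{"offset":[0,-0.5,0],"rot":[0,0,0]},{"offset":[0,-0.5,0],"rot":[0,0,0]},{"offset":[0,0,0.3],"rot":[0,0,0]},{"offset":[0,0,0.3],"rot":[0,0,0]},{"offset":[0,0,0.2],"rot":[0,0,0]},{"offset":[0,0,0.1],"rot":[0,0,0]},{"offset":[0,0,0.08],"rot":[0,0,0]},{"offset":[0,0,0],"rot":[0,0,0]}]'
```

```text
time_s: 10.05
eef_pos: [0.6158, 0.3172, 0.0128]
ee_rot: [180.0, 0.0, -0.0]
contact_force: [-0.4, -0.4, -0.4]
width: 0.0298
grasp_force: 12.0
```

```bash
python3 -m pendant '[{"offset":[0,0,0.04],"rot":[0,0,0]},{"offset":[0,0,0],"rot":[0,0,0]},{"offset":[0,0,0.04],"rot":[0,0,0]},{"offset":[0,0,0],"rot":[0,0,0]},{"offset":[0,0,0.04],"rot":[0,0,0]},{"offset":[0,0,0],"rot":[0,0,0]},{"offset":[0,0,0],"rot":[0,0,0]},{"offset":[0,0,0],"rot":[0,0,0]}]'
```

```text
time_s: 10.85
eef_pos: [0.6159, 0.3175, 0.0102]
ee_rot: [-180.0, 0.0, -0.0]
contact_force: [0.7, -0.3, -0.4]
width: 0.0296
grasp_force: 12.0
```

```bash
python3 -m pendant '[{"offset":[0,0,0.03],"rot":[0,0,0]},{"offset":[0,0,0],"rot":[0,0,0]},{"offset":[0,0,0.03],"rot":[0,0,0]},{"offset":[0,0,0],"rot":[0,0,0]},{"offset":[0,0,0],"rot":[0,0,0]},{"offset":[0,0,0],"rot":[0,0,0]},{"offset":[0,0,0],"rot":[0,0,0]},{"offset":[0,0,0],"rot":[0,0,0]}]'
```

```text
time_s: 11.65
eef_pos: [0.6158, 0.3175, 0.0087]
ee_rot: [180.0, 0.0, -0.0]
contact_force: [0.8, 0.3, -0.3]
width: 0.0297
grasp_force: 12.0
```

```bash
python3 -m pendant '[{"offset":[0,0,0.03],"rot":[0,0,0]},{"offset":[0,0,0],"rot":[0,0,0]},{"offset":[0,0,0],"rot":[0,0,0]},{"offset":[0,0,0],"rot":[0,0,0]},{"offset":[0,0,0],"rot":[0,0,0]},{"offset":[0,0,0],"rot":[0,0,0]},{"offset":[0,0,0],"rot":[0,0,0]},{"offset":[0,0,0],"rot":[0,0,0]}]'
```

```text
time_s: 12.45
eef_pos: [0.6159, 0.3175, 0.0086]
ee_rot: [-180.0, -0.0, -0.0]
contact_force: [-1.5, -0.8, 5.3]
width: 0.0298
grasp_force: 12.0
```

```bash
python3 -m pendant '[{"offset":[0,0,0],"rot":[0,0,0]},{"offset":[0,0,0],"rot":[0,0,0]},{"offset":[0,0,0],"rot":[0,0,0]},{"offset":[0,0,0],"rot":[0,0,0]},{"offset":[0,0,0],"rot":[0,0,0]},{"offset":[0,0,-0.4],"rot":[0,0,0]},{"offset":[0,0,-1],"rot":[0,0,0]},{"offset":[0,0,-1],"rot":[0,0,0]}]' 0.42
python3 -m pendant '[{"offset":[0,0,-1],"rot":[0,0,0]},{"offset":[0,0,-1],"rot":[0,0,0]},{"offset":[0,0,-1],"rot":[0,0,0]},{"offset":[0,0,-1],"rot":[0,0,0]},{"offset":[0.1,1,0],"rot":[0,0,0]},{"offset":[0.1,1,0],"rot":[0,0,0]},{"offset":[0.1,1,0],"rot":[0,0,0]},{"offset":[0,1,0],"rot":[0,0,0]}]' 0.3
python3 -m pendant '[{"offset":[0,1,0],"rot":[0,0,0]},{"offset":[0,1,0],"rot":[0,0,0]},{"offset":[0,1,0],"rot":[0,0,0]},{"offset":[0,1,0],"rot":[0,0,0]},{"offset":[0,1,0],"rot":[0,0,0]},{"offset":[0,1,0],"rot":[0,0,0]},{"offset":[0,1,0],"rot":[0,0,0]},{"offset":[0,1,0],"rot":[0,0,0]}]'
python3 - <<'E'
from h import *
im=snap('scene','s4');print(sensors.observe()['eef_pos'])
a=cv2.resize(im[290:390,380:480],(400,400),interpolation=3)
b=cv2.resize(snap('top','t4')[150:230,360:440],(400,400),interpolation=3)
cv2.imwrite('pics/s4c.png',np.hstack([a,b]))
E
```

```text
time_s: 13.25
eef_pos: [0.6155, 0.3174, 0.0686]
ee_rot: [180.0, 0.1, -0.0]
contact_force: [-0.1, -0.5, -0.6]
width: 0.0509
grasp_force: 0.0
time_s: 14.05
eef_pos: [0.6236, 0.2167, 0.1689]
ee_rot: [-180.0, -0.1, 0.0]
contact_force: [-0.6, -0.5, 1.5]
width: 0.0613
grasp_force: 0.0
time_s: 14.85
eef_pos: [0.6234, 0.0165, 0.1688]
ee_rot: [-180.0, -0.0, -0.0]
contact_force: [-0.3, 0.2, 0.7]
width: 0.0611
grasp_force: 0.0
[0.6233217  0.01332393 0.168776  ]
```

View pics/s4c.png

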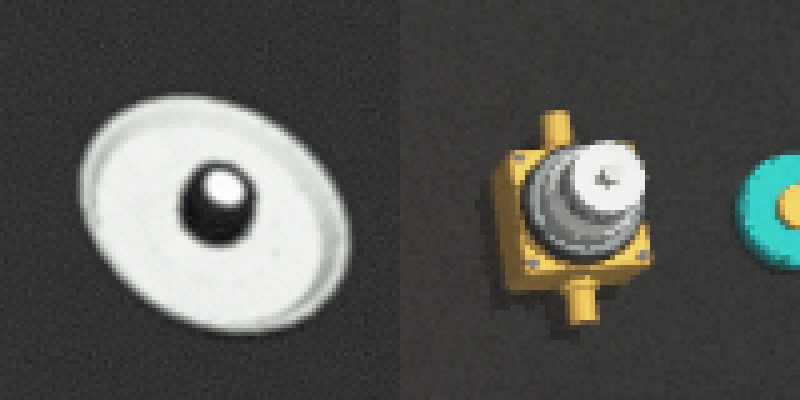

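The cap stands upright in the dish, with its dot at crop (222,185). In the top crop the stack is undisturbed, with the neck's centre at about (607,182). I go back for the bonnet.

```bash
python3 - <<'E'
from h import *
print(ray('top',360+207/5-.4,150+182/5-.4,.092))
E
python3 -m pendant '[{"offset":[0,1,0],"rot":[0,0,0]},{"offset":[0,1,0],"rot":[0,0,0]},{"offset":[0,1,0],"rot":[0,0,0]},{"offset":[0,1,0],"rot":[0,0,0]},{"offset":[0,1,0],"rot":[0,0,0]},{"offset":[0,1,0],"rot":[0,0,0]},{"offset":[0,1,0],"rot":[0,0,0]},{"offset":[0,1,0],"rot":[0,0,0]}]'
python3 -m pendant '[{"offset":[0,1,0],"rot":[0,0,0]},{"offset":[0,1,0],"rot":[0,0,0]},{"offset":[0,1,0],"rot":[0,0,0]},{"offset":[0,0.98,0],"rot":[0,0,0]},{"offset":[0,0,0],"rot":[0,0,0]},{"offset":[0,0,0],"rot":[0,0,0]},{"offset":[0,0,0],"rot":[0,0,0]},{"offset":[0,0,0],"rot":[0,0,0]}]'
```

```text
[ 0.6195 -0.2855  0.092 ]
time_s: 15.75
eef_pos: [0.6236, -0.1826, 0.1686]
ee_rot: [-180.0, -0.0, 0.0]
contact_force: [0.3, -0.3, -0.2]
width: 0.0614
grasp_force: 0.0
time_s: 16.55
eef_pos: [0.6234, -0.2807, 0.168]
ee_rot: [-180.0, 0.0, 0.1]
contact_force: [0.0, 0.4, -0.4]
width: 0.0613
grasp_force: 0.0
```

```bash
python3 -m pendant '[{"offset":[-0.04,0.22,0.5],"rot":[0,0,0]},{"offset":[0,0,1],"rot":[0,0,0]},{"offset":[0,0,1],"rot":[0,0,0]},{"offset":[0,0,0.7],"rot":[0,0,0]},{"offset":[0,0,0.4],"rot":[0,0,0]},{"offset":[0,0,0.3],"rot":[0,0,0]},{"offset":[0,0,0],"rot":[0,0,0]},{"offset":[0,0,0],"rot":[0,0,0]}]' - 20
python3 -m pendant '[{"offset":[0,0,0],"rot":[0,0,0]},{"offset":[0,0,0],"rot":[0,0,0]},{"offset":[0,0,0],"rot":[0,0,0]},{"offset":[0,0,0],"rot":[0,0,0]},{"offset":[0,0,0],"rot":[0,0,0]},{"offset":[0,0,0],"rot":[0,0,0]},{"offset":[0,0,0],"rot":[0,0,0]},{"offset":[0,0,0],"rot":[0,0,0]}]' 1 20
```

```text
time_s: 17.35
eef_pos: [0.6228, -0.2877, 0.071]
ee_rot: [180.0, -0.1, -0.0]
contact_force: [0.5, -0.3, 0.2]
width: 0.0616
grasp_force: 0.0
time_s: 18.15
eef_pos: [0.6224, -0.2875, 0.0708]
ee_rot: [180.0, -0.0, -0.0]
contact_force: [-0.2, 1.4, 5.5]
width: 0.0325
grasp_force: 20.0
```

```bash
python3 -m pendant '[{"offset":[0,0,-0.2],"rot":[0,0,0]},{"offset":[0,0,-0.2],"rot":[0,0,0]},{"offset":[0,0,-0.4],"rot":[0,0,0]},{"offset":[0,0,-0.8],"rot":[0,0,0]},{"offset":[0,0,-0.8],"rot":[0,0,0]},{"offset":[0,0,-0.8],"rot":[0,0,0]},{"offset":[0,0,0],"rot":[0,0,0]},{"offset":[0,0,0],"rot":[0,0,0]}]'
python3 - <<'E'
from h import *
im=snap('scene','s5')
cv2.imwrite('pics/s5c.png',cv2.resize(im[100:250,80:280],(800,600),interpolation=3))
c='top';snap(c,'t5')
E
```

```text
time_s: 18.95
eef_pos: [0.6223, -0.2876, 0.1507]
ee_rot: [180.0, -0.0, -0.0]
contact_force: [0.7, -1.1, -1.1]
width: 0.0328
grasp_force: 20.0
```

View pics/s5c.png

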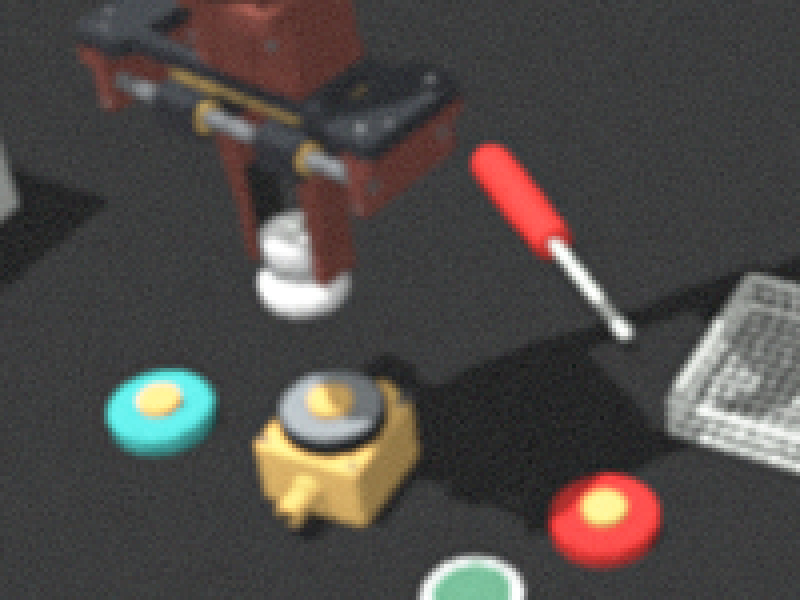

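The bonnet hangs upright in the fingers at crop (300,270). The grey diaphragm with its brass plate stays on the body at (332,405). I carry the bonnet to the basket.

```bash
python3 -m pendant '[{"offset":[-0.965,-0.853,0],"rot":[0,0,0]},{"offset":[-0.965,-0.853,0],"rot":[0,0,0]},{"offset":[-0.965,-0.853,0],"rot":[0,0,0]},{"offset":[-0.965,-0.853,0],"rot":[0,0,0]},{"offset":[-0.965,-0.853,0],"rot":[0,0,0]},{"offset":[-0.965,-0.853,0],"rot":[0,0,0]},{"offset":[-0.965,-0.853,0],"rot":[0,0,0]},{"offset":[-0.965,-0.853,0],"rot":[0,0,0]}]'
python3 -m pendant '[{"offset":[0,0,0],"rot":[0,0,0]},{"offset":[0,0,0.5],"rot":[0,0,0]},{"offset":[0,0,1],"rot":[0,0,0]},{"offset":[0,0,1],"rot":[0,0,0]},{"offset":[0,0,0.7],"rot":[0,0,0]},{"offset":[0,0,0],"rot":[0,0,0]},{"offset":[0,0,0],"rot":[0,0,0]},{"offset":[0,0,0],"rot":[0,0,0]}]'
```

```text
time_s: 19.85
eef_pos: [0.4275, -0.1159, 0.1495]
ee_rot: [-180.0, 0.1, -0.0]
contact_force: [-0.2, -0.2, -0.9]
width: 0.0328
grasp_force: 20.0
time_s: 20.65
eef_pos: [0.43, -0.1172, 0.071]
ee_rot: [180.0, -0.1, -0.0]
contact_force: [-0.6, 0.3, -0.8]
width: 0.0329
grasp_force: 20.0
```

```bash
python3 -m pendant '[{"offset":[0,0,0.4],"rot":[0,0,0]},{"offset":[0,0,0.5],"rot":[0,0,0]},{"offset":[0,0,0.5],"rot":[0,0,0]},{"offset":[0,0,0.3],"rot":[0,0,0]},{"offset":[0,0,0.15],"rot":[0,0,0]},{"offset":[0,0,0],"rot":[0,0,0]},{"offset":[0,0,0],"rot":[0,0,0]},{"offset":[0,0,0],"rot":[0,0,0]}]'
python3 -m pendant '[{"offset":[0,0,0.04],"rot":[0,0,0]},{"offset":[0,0,0],"rot":[0,0,0]},{"offset":[0,0,0.04],"rot":[0,0,0]},{"offset":[0,0,0],"rot":[0,0,0]},{"offset":[0,0,0.03],"rot":[0,0,0]},{"offset":[0,0,0],"rot":[0,0,0]},{"offset":[0,0,0],"rot":[0,0,0]},{"offset":[0,0,0],"rot":[0,0,0]}]'
```

```text
time_s: 21.45
eef_pos: [0.4295, -0.1169, 0.0244]
ee_rot: [180.0, -0.0, -0.0]
contact_force: [0.8, 0.2, -1.2]
width: 0.0329
grasp_force: 20.0
time_s: 22.25
eef_pos: [0.4293, -0.1169, 0.0214]
ee_rot: [180.0, 0.0, -0.0]
contact_force: [-0.2, 0.0, -0.5]
width: 0.0334
grasp_force: 20.0
```

```bash
python3 -m pendant '[{"offset":[0,0,0.03],"rot":[0,0,0]},{"offset":[0,0,0],"rot":[0,0,0]},{"offset":[0,0,0.03],"rot":[0,0,0]},{"offset":[0,0,0],"rot":[0,0,0]},{"offset":[0,0,0],"rot":[0,0,0]},{"offset":[0,0,0],"rot":[0,0,0]},{"offset":[0,0,0],"rot":[0,0,0]},{"offset":[0,0,0],"rot":[0,0,0]}]'
```

```text
time_s: 23.05
eef_pos: [0.4293, -0.1169, 0.0199]
ee_rot: [180.0, -0.0, -0.0]
contact_force: [0.2, 0.3, -1.5]
width: 0.0328
grasp_force: 20.0
```

```bash
python3 -m pendant '[{"offset":[0,0,0.03],"rot":[0,0,0]},{"offset":[0,0,0],"rot":[0,0,0]},{"offset":[0,0,0],"rot":[0,0,0]},{"offset":[0,0,0],"rot":[0,0,0]},{"offset":[0,0,0],"rot":[0,0,0]},{"offset":[0,0,0],"rot":[0,0,0]},{"offset":[0,0,0],"rot":[0,0,0]},{"offset":[0,0,0],"rot":[0,0,0]}]'
```

```text
time_s: 23.85
eef_pos: [0.4294, -0.1169, 0.0197]
ee_rot: [180.0, -0.0, -0.0]
contact_force: [-2.1, 0.6, 10.1]
width: 0.0331
grasp_force: 20.0
```

```bash
python3 -m pendant '[{"offset":[0,0,0],"rot":[0,0,0]},{"offset":[0,0,0],"rot":[0,0,0]},{"offset":[0,0,0],"rot":[0,0,0]},{"offset":[0,0,0],"rot":[0,0,0]},{"offset":[0,0,-0.3],"rot":[0,0,0]},{"offset":[0,0,-0.5],"rot":[0,0,0]},{"offset":[0,0,-1],"rot":[0,0,0]},{"offset":[0,0,-1],"rot":[0,0,0]}]' 0.5
python3 -m pendant '[{"offset":[0,0,-1],"rot":[0,0,0]},{"offset":[0,0,-1],"rot":[0,0,0]},{"offset":[0.967,0.85,0],"rot":[0,0,0]},{"offset":[0.967,0.85,0],"rot":[0,0,0]},{"offset":[0.967,0.85,0],"rot":[0,0,0]},{"offset":[0.967,0.85,0],"rot":[0,0,0]},{"offset":[0.967,0.85,0],"rot":[0,0,0]},{"offset":[0.967,0.85,0],"rot":[0,0,0]}]' 0.1
python3 - <<'E'
from h import *
im=snap('scene','s6');print(sensors.observe()['eef_pos'])
a=cv2.resize(im[150:250,230:330],(400,400),interpolation=3)
b=cv2.resize(im[180:260,125:205],(400,400),interpolation=3)
cv2.imwrite('pics/s6c.png',np.hstack([a,b]))
E
```

```text
time_s: 24.65
eef_pos: [0.429, -0.1168, 0.0906]
ee_rot: [-180.0, 0.0, -0.0]
contact_force: [0.9, 0.0, 0.1]
width: 0.0443
grasp_force: 0.0
time_s: 25.45
eef_pos: [0.5751, -0.2453, 0.1405]
ee_rot: [180.0, -0.0, -0.0]
contact_force: [0.9, -0.3, -0.0]
width: 0.0791
grasp_force: 0.0
[ 0.57926769 -0.24856847  0.14118673]
```

View pics/s6c.png

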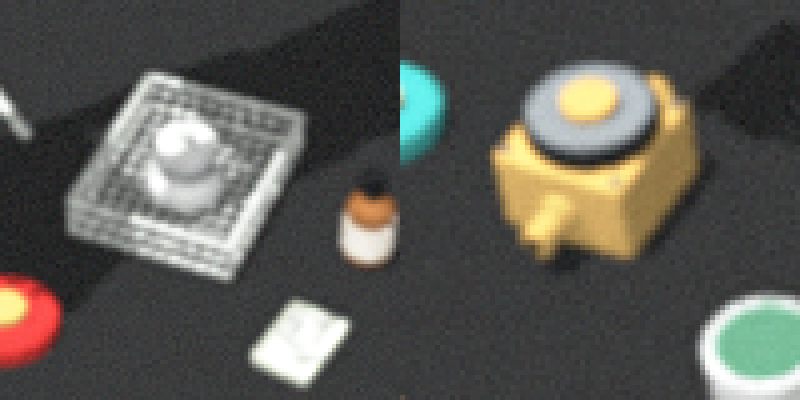

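The bonnet stands upright in the basket at crop (190,165). The diaphragm is on the body, with its brass plate centre at crop (588,100).

```bash
python3 - <<'E'
from h import *
print(ray('scene',125+188/5-.4,180+100/5-.4,.060), ray('scene',125+190/5-.4,180+107/5-.4,.054))
print([np.round(d['point'],4) for d in imaging.place_of('scene','diaphragm')])
E
python3 -m pendant '[{"offset":[0.867,0.755,0],"rot":[0,0,0]},{"offset":[0.867,0.755,0],"rot":[0,0,0]},{"offset":[0,0,0],"rot":[0,0,0]},{"offset":[0,0,0],"rot":[0,0,0]},{"offset":[0,0,0.5],"rot":[0,0,0]},{"offset":[0,0,1],"rot":[0,0,0]},{"offset":[0,0,0.5],"rot":[0,0,0]},{"offset":[0,0,0],"rot":[0,0,0]}]'
```

```text
[ 0.6221 -0.2849  0.06  ] [ 0.6205 -0.2863  0.054 ]
[array([ 0.6418, -0.4005,  0.0015]), array([ 0.5811, -0.1411, -0.0031]), array([ 0.6231, -0.2847,  0.0417]), array([ 0.4212,  0.1462, -0.0015])]
time_s: 26.35
eef_pos: [0.6154, -0.2807, 0.0866]
ee_rot: [-179.9, 0.3, 0.0]
contact_force: [-0.3, 0.4, 0.6]
width: 0.0789
grasp_force: 0.0
```

```bash
python3 -m pendant '[{"offset":[0.18,0.15,0],"rot":[0,0,0]},{"offset":[0,0,0.5],"rot":[0,0,0]},{"offset":[0,0,0.5],"rot":[0,0,0]},{"offset":[0,0,0.3],"rot":[0,0,0]},{"offset":[0,0,0.2],"rot":[0,0,0]},{"offset":[0,0,0],"rot":[0,0,0]},{"offset":[0,0,0],"rot":[0,0,0]},{"offset":[0,0,0],"rot":[0,0,0]}]'
```

```text
time_s: 27.15
eef_pos: [0.6225, -0.2861, 0.0521]
ee_rot: [180.0, -0.0, -0.0]
contact_force: [-0.0, -0.3, -0.3]
width: 0.079
grasp_force: 0.0
```

```bash
python3 -m pendant '[{"offset":[0,0,0.15],"rot":[0,0,0]},{"offset":[0,0,0.14],"rot":[0,0,0]},{"offset":[0,0,0],"rot":[0,0,0]},{"offset":[0,0,0],"rot":[0,0,0]},{"offset":[0,0,0],"rot":[0,0,0]},{"offset":[0,0,0],"rot":[0,0,0]},{"offset":[0,0,0],"rot":[0,0,0]},{"offset":[0,0,0],"rot":[0,0,0]}]'
python3 -m pendant '[{"offset":[0,0,0],"rot":[0,0,0]},{"offset":[0,0,0],"rot":[0,0,0]},{"offset":[0,0,0],"rot":[0,0,0]},{"offset":[0,0,0],"rot":[0,0,0]},{"offset":[0,0,0],"rot":[0,0,0]},{"offset":[0,0,0],"rot":[0,0,0]},{"offset":[0,0,0],"rot":[0,0,0]},{"offset":[0,0,0],"rot":[0,0,0]}]' 1 15
```

```text
time_s: 27.95
eef_pos: [0.6222, -0.2859, 0.0445]
ee_rot: [180.0, -0.0, -0.0]
contact_force: [-1.4, -0.1, 0.2]
width: 0.079
grasp_force: 0.0
time_s: 28.75
eef_pos: [0.6221, -0.2859, 0.0444]
ee_rot: [-180.0, 0.0, -0.0]
contact_force: [-0.0, -0.2, -0.2]
width: 0.0571
grasp_force: 15.0
```

```bash
python3 -m pendant '[{"offset":[0,0,-0.2],"rot":[0,0,0]},{"offset":[0,0,-0.4],"rot":[0,0,0]},{"offset":[0,0,-0.6],"rot":[0,0,0]},{"offset":[0,0,-0.8],"rot":[0,0,0]},{"offset":[0,0,-0.8],"rot":[0,0,0]},{"offset":[0,0,-0.2],"rot":[0,0,0]},{"offset":[0,0,0],"rot":[0,0,0]},{"offset":[0,0,0],"rot":[0,0,0]}]'
python3 - <<'E'
from h import *
im=snap('scene','s7')
a=cv2.resize(im[130:250,100:220],(400,400),interpolation=3)
b=cv2.resize(snap('top','t7')[150:230,360:440],(400,400),interpolation=3)
cv2.imwrite('pics/s7c.png',np.hstack([a,b]))
E
```

```text
time_s: 29.55
eef_pos: [0.6218, -0.2857, 0.1191]
ee_rot: [-180.0, 0.0, -0.0]
contact_force: [0.3, 0.1, -1.0]
width: 0.0571
grasp_force: 15.0
```

View pics/s7c.png

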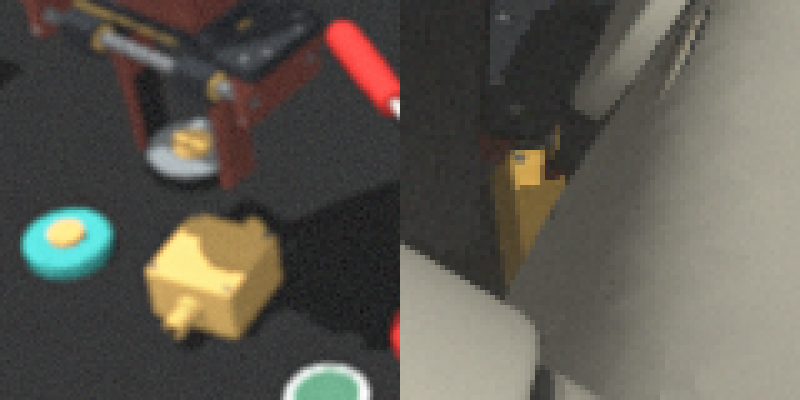

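The diaphragm is held level at crop (190,150), and the bare brass body is left at (215,275). I carry the diaphragm to the light plate.

```bash
python3 -m pendant '[{"offset":[0.15,-0.945,0],"rot":[0,0,0]},{"offset":[0.15,-0.945,0],"rot":[0,0,0]},{"offset":[0.15,-0.945,0],"rot":[0,0,0]},{"offset":[0.15,-0.945,0],"rot":[0,0,0]},{"offset":[0.15,-0.945,0],"rot":[0,0,0]},{"offset":[0.15,-0.945,0],"rot":[0,0,0]},{"offset":[0.15,-0.945,0],"rot":[0,0,0]},{"offset":[0.15,-0.945,0],"rot":[0,0,0]}]'
python3 -m pendant '[{"offset":[0.15,-0.945,0],"rot":[0,0,0]},{"offset":[0.15,-0.945,0],"rot":[0,0,0]},{"offset":[0.15,-0.945,0],"rot":[0,0,0]},{"offset":[0.15,-0.945,0],"rot":[0,0,0]},{"offset":[0.15,-0.945,0],"rot":[0,0,0]},{"offset":[0,0,0],"rot":[0,0,0]},{"offset":[0,0,0],"rot":[0,0,0]},{"offset":[0,0,0],"rot":[0,0,0]}]'
python3 -m pendant '[{"offset":[0,0,0.5],"rot":[0,0,0]},{"offset":[0,0,0.8],"rot":[0,0,0]},{"offset":[0,0,0.8],"rot":[0,0,0]},{"offset":[0,0,0.8],"rot":[0,0,0]},{"offset":[0,0,0.5],"rot":[0,0,0]},{"offset":[0,0,0.3],"rot":[0,0,0]},{"offset":[0,0,0],"rot":[0,0,0]},{"offset":[0,0,0],"rot":[0,0,0]}]'
```

```text
time_s: 30.45
eef_pos: [0.6517, -0.0958, 0.1183]
ee_rot: [-180.0, 0.1, -0.0]
contact_force: [0.1, 0.3, -1.4]
width: 0.0567
grasp_force: 15.0
time_s: 31.25
eef_pos: [0.6705, 0.0204, 0.1188]
ee_rot: [180.0, 0.1, -0.0]
contact_force: [-0.4, -0.7, -0.1]
width: 0.0572
grasp_force: 15.0
time_s: 32.05
eef_pos: [0.6714, 0.021, 0.0273]
ee_rot: [-180.0, -0.0, -0.0]
contact_force: [0.7, -0.4, -1.5]
width: 0.0572
grasp_force: 15.0
```

```bash
python3 -m pendant '[{"offset":[0,0,0.2],"rot":[0,0,0]},{"offset":[0,0,0.1],"rot":[0,0,0]},{"offset":[0,0,0.05],"rot":[0,0,0]},{"offset":[0,0,0],"rot":[0,0,0]},{"offset":[0,0,0],"rot":[0,0,0]},{"offset":[0,0,0],"rot":[0,0,0]},{"offset":[0,0,0],"rot":[0,0,0]},{"offset":[0,0,0],"rot":[0,0,0]}]'
python3 -m pendant '[{"offset":[0,0,0.04],"rot":[0,0,0]},{"offset":[0,0,0],"rot":[0,0,0]},{"offset":[0,0,0.02],"rot":[0,0,0]},{"offset":[0,0,0],"rot":[0,0,0]},{"offset":[0,0,0],"rot":[0,0,0]},{"offset":[0,0,0],"rot":[0,0,0]},{"offset":[0,0,0],"rot":[0,0,0]},{"offset":[0,0,0],"rot":[0,0,0]}]'
```

```text
time_s: 32.85
eef_pos: [0.671, 0.0212, 0.0183]
ee_rot: [-180.0, -0.0, -0.0]
contact_force: [-0.9, -0.0, -1.9]
width: 0.0571
grasp_force: 15.0
time_s: 33.65
eef_pos: [0.671, 0.0212, 0.0167]
ee_rot: [180.0, -0.0, -0.0]
contact_force: [0.3, 0.1, -1.4]
width: 0.0568
grasp_force: 15.0
```

```bash
python3 -m pendant '[{"offset":[0,0,0.025],"rot":[0,0,0]},{"offset":[0,0,0],"rot":[0,0,0]},{"offset":[0,0,0],"rot":[0,0,0]},{"offset":[0,0,0],"rot":[0,0,0]},{"offset":[0,0,0],"rot":[0,0,0]},{"offset":[0,0,0],"rot":[0,0,0]},{"offset":[0,0,0],"rot":[0,0,0]},{"offset":[0,0,0],"rot":[0,0,0]}]'
```

```text
time_s: 34.45
eef_pos: [0.6711, 0.0212, 0.0164]
ee_rot: [-180.0, -0.0, -0.0]
contact_force: [-1.5, -0.0, 4.6]
width: 0.0572
grasp_force: 15.0
```

```bash
python3 -m pendant '[{"offset":[0,0,0],"rot":[0,0,0]},{"offset":[0,0,0],"rot":[0,0,0]},{"offset":[0,0,0],"rot":[0,0,0]},{"offset":[0,0,0],"rot":[0,0,0]},{"offset":[0,0,0],"rot":[0,0,0]},{"offset":[0,0,-0.5],"rot":[0,0,0]},{"offset":[0,0,-1],"rot":[0,0,0]},{"offset":[0,0,-1],"rot":[0,0,0]}]' 0.1
python3 -m pendant '[{"offset":[0,0,-1],"rot":[0,0,0]},{"offset":[0,0,-1],"rot":[0,0,0]},{"offset":[-0.15,0.945,0],"rot":[0,0,0]},{"offset":[-0.15,0.945,0],"rot":[0,0,0]},{"offset":[-0.15,0.945,0],"rot":[0,0,0]},{"offset":[-0.15,0.945,0],"rot":[0,0,0]},{"offset":[-0.15,0.945,0],"rot":[0,0,0]},{"offset":[-0.15,0.945,0],"rot":[0,0,0]}]' 0
python3 - <<'E'
from h import *
im=snap('scene','s8');T=snap('top','t8')
a=cv2.resize(im[255:335,225:325],(400,320),interpolation=3)
b=cv2.resize(T[150:214,360:440],(400,320),interpolation=3)
c=cv2.resize(T[220:290,165:252],(400,320),interpolation=3)
d=cv2.resize(im[170:220,130:192],(400,320),interpolation=3)
cv2.imwrite('pics/s8c.png',cv2.resize(np.vstack([np.hstack([a,b]),np.hstack([c,d])]),(750,600)))
# body colour mask
hsv=cv2.cvtColor(T,cv2.COLOR_BGR2HSV);print(sensors.observe()['eef_pos'])
for q,cm in(('reducer_body','scene'),('reducer_body','top'),('holding_block','scene'),('holding_block','top')):
    print(q,[(np.round(x['point'],4),round(x['confidence'],2)) for x in imaging.place_of(cm,q)])
E
```

```text
time_s: 35.25
eef_pos: [0.6707, 0.0212, 0.0796]
ee_rot: [180.0, 0.0, -0.0]
contact_force: [0.2, 0.5, -0.4]
width: 0.0792
grasp_force: 0.0
time_s: 36.05
eef_pos: [0.6484, -0.1215, 0.1297]
ee_rot: [180.0, -0.1, -0.0]
contact_force: [-0.0, 1.0, -0.2]
width: 0.0881
grasp_force: 0.0
[ 0.64822015 -0.12308718  0.12960201]
reducer_body [(array([ 6.234e-01, -2.830e-01, -4.000e-04]), 0.91), (array([0.6748, 0.0216, 0.0143]), 0.72)]
reducer_body []
holding_block [(array([ 4.225e-01,  1.452e-01, -4.000e-04]), 0.73)]
holding_block [(array([0.6179, 0.3187, 0.0038]), 0.26)]
```

View pics/s8c.png

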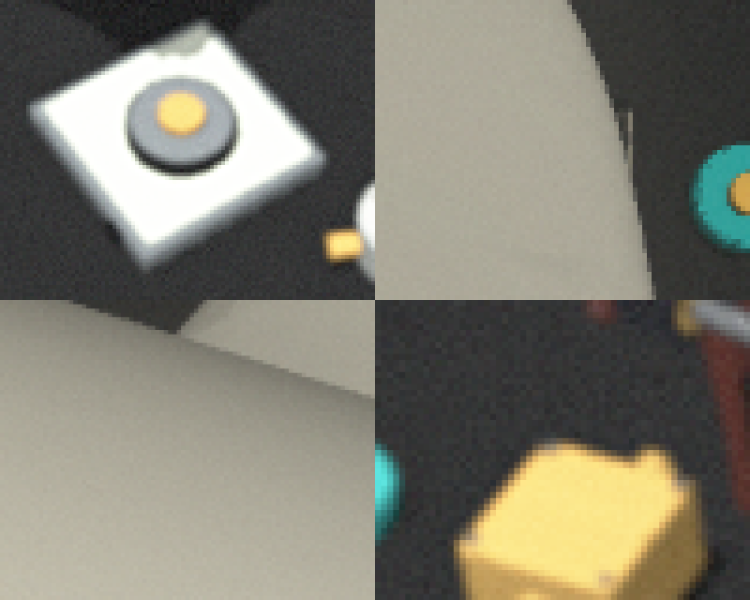

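The diaphragm lies flat and wholly on the light plate at crop (182,125). The body's top corners are at crop (460,540), (548,443), (692,488) and (607,578). From these I work out the body and block poses.

```bash
python3 - <<'E'
from h import *
def fit(c,px,z,shape):
    P=np.array([ray(c,*p,z)[:2] for p in px]);(ctr,sz,a)=cv2.minAreaRect((P*1000).astype(np.float32))
    print(shape,P.mean(0).round(4),'edges',[ (round(np.linalg.norm(P[i]-P[i-1]),4),round(np.degrees(np.arctan2(*(P[i]-P[i-1])[::-1]))%180,1)) for i in range(4)])
fit('scene',[(130+(x-375)/6.05-.4,170+(y-300)/6-.4) for x,y in[(460,540),(548,443),(692,488),(607,578)]],.042,'body')
t=lambda u,v:(120+u/2.2222-.3,110+v/2.2222-.3); s=lambda u,v:(90+u/2-.25,130+v/2-.25)
fit('top',[t(*p) for p in[(150,280),(215,266),(241,367),(176,387)]],.01,'block plate')
fit('top',[t(*p) for p in[(158,288),(205,277),(227,360),(180,374)]],.032,'posts top')
fit('scene',[s(*p) for p in[(565,170),(612,176),(616,240),(566,235)]],.032,'posts scene')
# overlay block model
for yaw0 in [20]:
    S=np.array((.4225,.1445));y=np.radians(yaw0);R2=np.array([[np.cos(y),-np.sin(y)],[np.sin(y),np.cos(y)]])
    out=[]
    for c,(u,v) in(('top',(207,256)),('scene',(382,237))):
        k=10;im=cv2.resize(cv2.imread(f'pics/{c}0.png')[v-20*2:v+40,u-20*2:u+40],(400,400),interpolation=3);k=5
        for hx,hy,z,x0,y0,col in((.058,.038,.01,0,0,(0,255,0)),(.006,.011,.032,.046,.027,(0,0,255)),(.006,.011,.032,-.046,.027,(0,0,255)),(.006,.011,.032,.046,-.027,(0,0,255)),(.006,.011,.032,-.046,-.027,(0,0,255))):
            sq=np.array([[1,1],[1,-1],[-1,-1],[-1,1]])*[hx,hy]+[x0,y0]
            pts=np.array([(proj(c,[*(R2@q+S),z])-[u-40,v-40]+.5)*k for q in sq]).astype(int);cv2.polylines(im,[pts],True,col,1)
        out.append(im)
    cv2.imwrite('pics/blk.png',np.hstack(out))
E
```

```text
body [ 0.6203 -0.2875] edges [(np.float64(0.0574), np.float64(102.8)), (np.float64(0.0566), np.float64(8.3)), (np.float64(0.0603), np.float64(98.6)), (np.float64(0.0525), np.float64(5.0))]
block plate [0.4256 0.1435] edges [(np.float64(0.1188), np.float64(22.3)), (np.float64(0.0713), np.float64(108.3)), (np.float64(0.113), np.float64(22.2)), (np.float64(0.071), np.float64(113.0))]
posts top [0.4234 0.1421] edges [(np.float64(0.0937), np.float64(22.9)), (np.float64(0.0504), np.float64(109.3)), (np.float64(0.0909), np.float64(22.7)), (np.float64(0.0501), np.float64(112.5))]
posts scene [0.4287 0.1476] edges [(np.float64(0.0955), np.float64(23.5)), (np.float64(0.0504), np.float64(111.8)), (np.float64(0.0931), np.float64(23.3)), (np.float64(0.0502), np.float64(114.5))]
```

View pics/blk.png

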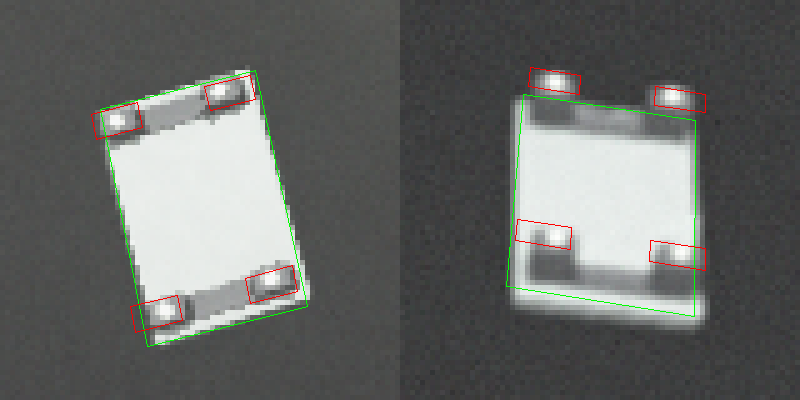

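The overlay puts the block at about (0.4245, 0.1447) with yaw 22.5°. The body is at about (0.6215, -0.287) with yaw about 9°. Now I go to the body.

```bash
python3 -m pendant '[{"offset":[-0.155,0.937,0],"rot":[0,0,0]},{"offset":[-0.155,0.937,0],"rot":[0,0,0]},{"offset":[-0.155,0.937,0],"rot":[0,0,0]},{"offset":[-0.155,0.937,0],"rot":[0,0,0]},{"offset":[-0.155,0.937,0],"rot":[0,0,0]},{"offset":[-0.155,0.937,0],"rot":[0,0,0]},{"offset":[-0.155,0.937,0],"rot":[0,0,0]},{"offset":[0,0,0],"rot":[0,0,0]}]'
python3 -m pendant '[{"offset":[0,0,0],"rot":[0,0,-0.785]},{"offset":[0,0,0],"rot":[0,0,-0.785]},{"offset":[0,0,0.5],"rot":[0,0,0]},{"offset":[0,0,0.8],"rot":[0,0,0]},{"offset":[0,0,0.4],"rot":[0,0,0]},{"offset":[0,0,0],"rot":[0,0,0]},{"offset":[0,0,0],"rot":[0,0,0]},{"offset":[0,0,0],"rot":[0,0,0]}]'
python3 - <<'E'
from h import *
im=snap('scene','s9')
cv2.imwrite('pics/s9c.png',cv2.resize(im[140:240,105:225],(720,600),interpolation=3))
E
```

```text
time_s: 37.15
eef_pos: [0.6213, -0.286, 0.1287]
ee_rot: [180.0, -0.0, -0.1]
contact_force: [0.8, 1.4, -0.2]
width: 0.0877
grasp_force: 0.0
time_s: 37.95
eef_pos: [0.6218, -0.2845, 0.0867]
ee_rot: [180.0, -0.1, 9.0]
contact_force: [0.2, -0.4, 0.5]
width: 0.0875
grasp_force: 0.0
```

View pics/s9c.png

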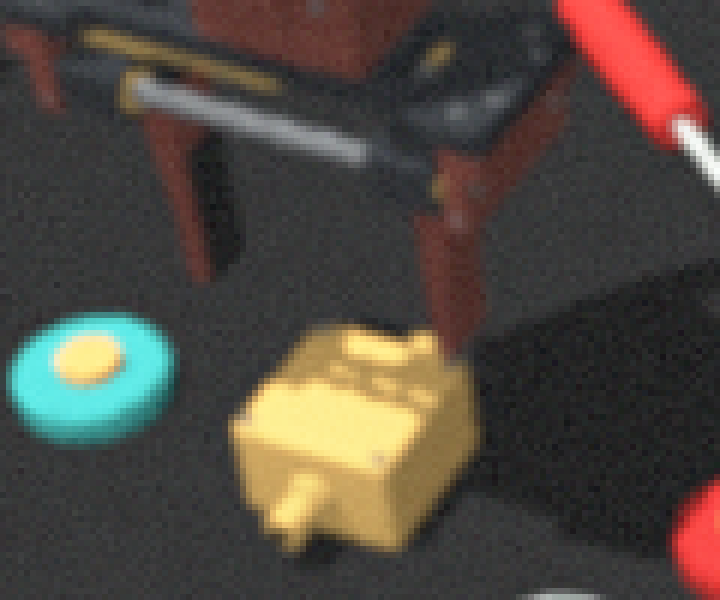

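The open fingers straddle the body squarely, and the look-alike discs are clear of them. I descend and grip.

```bash
python3 -m pendant '[{"offset":[0,0.08,0.3],"rot":[0,0,0]},{"offset":[0,0,0.7],"rot":[0,0,0]},{"offset":[0,0,0.7],"rot":[0,0,0]},{"offset":[0,0,0.7],"rot":[0,0,0]},{"offset":[0,0,0.5],"rot":[0,0,0]},{"offset":[0,0,0.2],"rot":[0,0,0]},{"offset":[0,0,0],"rot":[0,0,0]},{"offset":[0,0,0],"rot":[0,0,0]}]'
python3 -m pendant '[{"offset":[0,0,0],"rot":[0,0,0]},{"offset":[0,0,0],"rot":[0,0,0]},{"offset":[0,0,0],"rot":[0,0,0]},{"offset":[0,0,0],"rot":[0,0,0]},{"offset":[0,0,0],"rot":[0,0,0]},{"offset":[0,0,0],"rot":[0,0,0]},{"offset":[0,0,0],"rot":[0,0,0]},{"offset":[0,0,0],"rot":[0,0,0]}]' 1 35
```

```text
time_s: 38.8
eef_pos: [0.6219, -0.2866, 0.0088]
ee_rot: [180.0, -0.0, 9.0]
contact_force: [-0.3, 0.5, 1.0]
width: 0.0876
grasp_force: 0.0
time_s: 39.6
eef_pos: [0.6218, -0.2866, 0.009]
ee_rot: [180.0, -0.0, 9.0]
contact_force: [-2.1, 1.4, 5.9]
width: 0.0621
grasp_force: 34.8
```

```bash
python3 -m pendant '[{"offset":[0,0,-0.2],"rot":[0,0,0]},{"offset":[0,0,-0.5],"rot":[0,0,0]},{"offset":[0,0,-0.9],"rot":[0,0,0]},{"offset":[0,0,-0.9],"rot":[0,0,0]},{"offset":[0,0,-0.9],"rot":[0,0,0]},{"offset":[0,0,-0.9],"rot":[0,0,0]},{"offset":[0,0,-0.9],"rot":[0,0,0]},{"offset":[0,0,0],"rot":[0,0,0]}]'
python3 -m pendant '[{"offset":[0,0,0],"rot":[0,0,-0.785]},{"offset":[0,0,0],"rot":[0,0,-0.785]},{"offset":[0,0,0],"rot":[0,0,-0.785]},{"offset":[0,0,0],"rot":[0,0,0]},{"offset":[-0.034,-0.948,0],"rot":[0,0,0]},{"offset":[-0.034,-0.948,0],"rot":[0,0,0]},{"offset":[-0.034,-0.948,0],"rot":[0,0,0]},{"offset":[-0.034,-0.948,0],"rot":[0,0,0]}]'
python3 -m pendant '[{"offset":[-0.034,-0.948,0],"rot":[0,0,0]},{"offset":[-0.034,-0.948,0],"rot":[0,0,0]},{"offset":[-0.034,-0.948,0],"rot":[0,0,0]},{"offset":[-0.034,-0.948,0],"rot":[0,0,0]},{"offset":[-0.034,-0.948,0],"rot":[0,0,0]},{"offset":[-0.034,-0.948,0],"rot":[0,0,0]},{"offset":[-0.034,-0.948,0],"rot":[0,0,0]},{"offset":[-0.034,-0.948,0],"rot":[0,0,0]}]'
python3 -m pendant '[{"offset":[-0.034,-0.948,0],"rot":[0,0,0]},{"offset":[-0.034,-0.948,0],"rot":[0,0,0]},{"offset":[-0.034,-0.948,0],"rot":[0,0,0]},{"offset":[-0.034,-0.948,0],"rot":[0,0,0]},{"offset":[-0.034,-0.948,0],"rot":[0,0,0]},{"offset":[-0.034,-0.948,0],"rot":[0,0,0]},{"offset":[-0.034,-0.948,0],"rot":[0,0,0]},{"offset":[-0.034,-0.948,0],"rot":[0,0,0]}]'
```

```text
time_s: 40.4
eef_pos: [0.6234, -0.2874, 0.1423]
ee_rot: [179.8, -0.3, 9.0]
contact_force: [-0.6, -0.0, -3.8]
width: 0.0622
grasp_force: 34.8
time_s: 41.2
eef_pos: [0.5812, -0.1993, 0.1377]
ee_rot: [-180.0, 0.0, 22.3]
contact_force: [-0.2, 0.7, -3.4]
width: 0.0623
grasp_force: 34.8
time_s: 42.0
eef_pos: [0.5026, -0.0267, 0.1381]
ee_rot: [-180.0, 0.0, 22.3]
contact_force: [0.3, 0.1, -4.1]
width: 0.0619
grasp_force: 34.8
time_s: 42.8
eef_pos: [0.424, 0.1458, 0.1383]
ee_rot: [-180.0, 0.0, 22.3]
contact_force: [0.7, -0.7, -3.8]
width: 0.0617
grasp_force: 34.8
```

```bash
python3 -m pendant '[{"offset":[0,0,0],"rot":[0,0,0]},{"offset":[0,0,0.5],"rot":[0,0,0]},{"offset":[0,0,0.9],"rot":[0,0,0]},{"offset":[0,0,0.9],"rot":[0,0,0]},{"offset":[0,0,0.5],"rot":[0,0,0]},{"offset":[0,0,0.1],"rot":[0,0,0]},{"offset":[0,0,0],"rot":[0,0,0]},{"offset":[0,0,0],"rot":[0,0,0]}]'
python3 - <<'E'
from h import *
im=snap('scene','s10');e=sensors.observe()['eef_pos'];print(e)
cv2.imwrite('pics/s10c.png',cv2.resize(im[175:275,325:445],(720,600),interpolation=3))
E
```

```text
time_s: 43.6
eef_pos: [0.4253, 0.145, 0.0666]
ee_rot: [180.0, -0.1, 22.4]
contact_force: [-0.5, 0.1, -3.9]
width: 0.0621
grasp_force: 34.8
[0.42533849 0.14507254 0.06674165]
```

View pics/s10c.png

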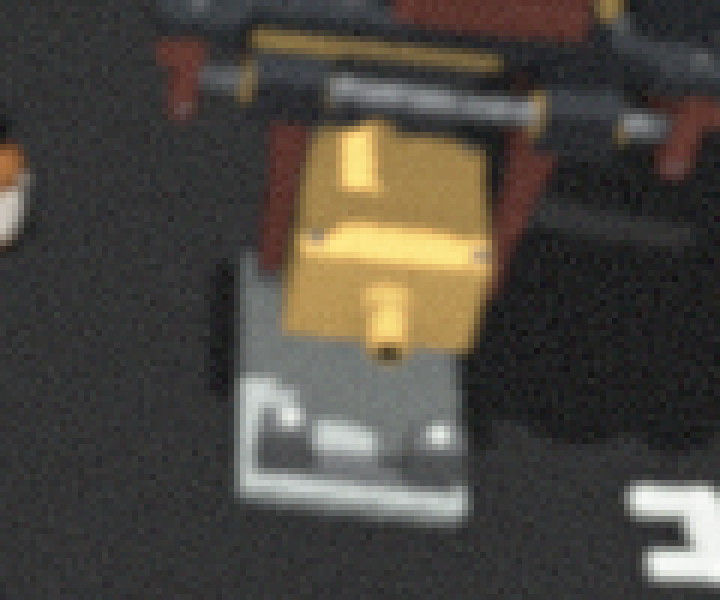

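The body hangs over the block with its near port at crop (387,320). The near cheek's post tops are at (287,415) and (440,435). I compare where the port will end up with the slot.

```bash
python3 - <<'E'
from h import *
e=sensors.observe()['eef_pos'];y=np.radians(22.4);u=np.array([np.cos(y),np.sin(y),0]);C=np.array([e[0],e[1],0])
k=lambda p:(np.array(p)-[325,175]+.5)*6
for d in(0,.031,.046,.053):print(d,k(proj('scene',C+d*u+[0,0,.032])))
# check of body location: top corners near face now
z=e[2]-.009
v=np.array([-np.sin(y),np.cos(y),0])
for sx,sy in((1,1),(1,-1)):print('near top corner',k(proj('scene',C+.031*(sx*u+sy*v)+[0,0,z+.042])),'bottom',k(proj('scene',C+.031*(sx*u+sy*v)+[0,0,z])))
print('port end',k(proj('scene',C+.053*u+[0,0,z+.02])))
m=ray('scene',325+363.5/6-.5,175+425/6-.5,.032);print('slot mid, in tool frame rel. to TCP (x,y left):',(m-C)@u,(m-C)@v)
E
```

```text
0 [357.  335.4]
0.031 [358.2 399.6]
0.046 [358.8 432. ]
0.053 [358.8 447. ]
near top corner [490.8 270.6] bottom [465.  359.4]
near top corner [298.8 247.2] bottom [279. 336.]
port end [383.4 353.4]
slot mid, in tool frame rel. to TCP (x,y left): 0.04253785969399195 0.001749549346806949
```

The offset is within about 2 mm, against a clearance of 9 mm. I lower the body.

```bash
python3 -m pendant '[{"offset":[0,0,0.3],"rot":[0,0,0]},{"offset":[0,0,0.4],"rot":[0,0,0]},{"offset":[0,0,0.4],"rot":[0,0,0]},{"offset":[0,0,0.3],"rot":[0,0,0]},{"offset":[0,0,0.2],"rot":[0,0,0]},{"offset":[0,0,0.1],"rot":[0,0,0]},{"offset":[0,0,0],"rot":[0,0,0]},{"offset":[0,0,0],"rot":[0,0,0]}]'
python3 -m pendant '[{"offset":[0,0,0.04],"rot":[0,0,0]},{"offset":[0,0,0],"rot":[0,0,0]},{"offset":[0,0,0.03],"rot":[0,0,0]},{"offset":[0,0,0],"rot":[0,0,0]},{"offset":[0,0,0],"rot":[0,0,0]},{"offset":[0,0,0],"rot":[0,0,0]},{"offset":[0,0,0],"rot":[0,0,0]},{"offset":[0,0,0],"rot":[0,0,0]}]'
```

```text
time_s: 44.45
eef_pos: [0.4248, 0.1451, 0.0236]
ee_rot: [180.0, -0.0, 22.5]
contact_force: [-1.2, -0.1, -3.8]
width: 0.0621
grasp_force: 34.8
time_s: 45.25
eef_pos: [0.4247, 0.145, 0.0218]
ee_rot: [-180.0, -0.0, 22.5]
contact_force: [-0.3, 0.2, -4.1]
width: 0.0617
grasp_force: 34.8
```

```bash
python3 -m pendant '[{"offset":[0,0,0.04],"rot":[0,0,0]},{"offset":[0,0,0],"rot":[0,0,0]},{"offset":[0,0,0.03],"rot":[0,0,0]},{"offset":[0,0,0],"rot":[0,0,0]},{"offset":[0,0,0.03],"rot":[0,0,0]},{"offset":[0,0,0],"rot":[0,0,0]},{"offset":[0,0,0],"rot":[0,0,0]},{"offset":[0,0,0],"rot":[0,0,0]}]'
```

```text
time_s: 46.05
eef_pos: [0.4247, 0.145, 0.0193]
ee_rot: [-180.0, -0.0, 22.5]
contact_force: [0.5, -0.2, -3.8]
width: 0.0621
grasp_force: 34.8
```

```bash
python3 -m pendant '[{"offset":[0,0,0.025],"rot":[0,0,0]},{"offset":[0,0,0],"rot":[0,0,0]},{"offset":[0,0,0],"rot":[0,0,0]},{"offset":[0,0,0],"rot":[0,0,0]},{"offset":[0,0,0],"rot":[0,0,0]},{"offset":[0,0,0],"rot":[0,0,0]},{"offset":[0,0,0],"rot":[0,0,0]},{"offset":[0,0,0],"rot":[0,0,0]}]'
```

```text
time_s: 46.85
eef_pos: [0.4247, 0.1451, 0.019]
ee_rot: [180.0, -0.0, 22.5]
contact_force: [-2.3, 0.1, 6.6]
width: 0.0619
grasp_force: 34.8
```

```bash
python3 -m pendant '[{"offset":[0,0,0],"rot":[0,0,0]},{"offset":[0,0,0],"rot":[0,0,0]},{"offset":[0,0,0],"rot":[0,0,0]},{"offset":[0,0,0],"rot":[0,0,0]},{"offset":[0,0,0],"rot":[0,0,0]},{"offset":[0,0,-0.4],"rot":[0,0,0]},{"offset":[0,0,-0.8],"rot":[0,0,0]},{"offset":[0,0,-1],"rot":[0,0,0]}]' 0.05
python3 -m pendant '[{"offset":[0,0,-1],"rot":[0,0,0]},{"offset":[0,0,-1],"rot":[0,0,0]},{"offset":[0,0,-1],"rot":[0,0,0]},{"offset":[0,0,-1],"rot":[0,0,0]},{"offset":[0,0,-1],"rot":[0,0,0]},{"offset":[0,0,-1],"rot":[0,0,0]},{"offset":[0,0,0],"rot":[0,0,0]},{"offset":[0,0,0],"rot":[0,0,0]}]'
python3 - <<'E'
from h import *
im=snap('scene','s11')
cv2.imwrite('pics/s11c.png',cv2.resize(im[130:400,90:490],(800,540),interpolation=3))
E
```

```text
time_s: 47.65
eef_pos: [0.424, 0.1448, 0.0742]
ee_rot: [-180.0, 0.1, 22.5]
contact_force: [0.2, 0.8, -0.2]
width: 0.0837
grasp_force: 0.0
time_s: 48.45
eef_pos: [0.4246, 0.145, 0.2242]
ee_rot: [180.0, -0.1, 22.5]
contact_force: [-0.1, -0.6, 0.3]
width: 0.0832
grasp_force: 0.0
```

View pics/s11c.png

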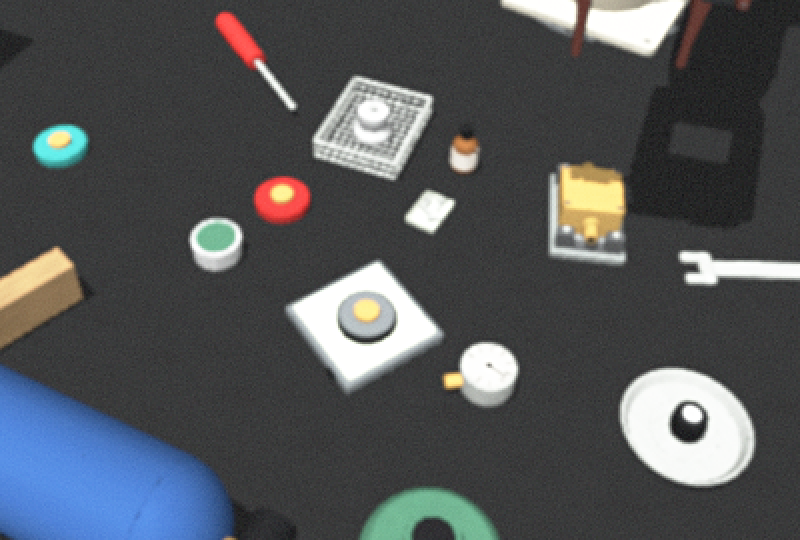

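All parts are where they belong. The cap is in the dish at crop (690,420), the bonnet in the basket at (373,120) and the diaphragm on the plate at (366,315). The body is in the block at (592,200) with its port in the slot. The bottle at (463,152) and the gauge at (488,372) have not moved.

```bash
python3 -c "
from station import job
print(job.close_job())"
```

```text
the job is handed in; nothing more can be done
None
```

The reducer is taken apart in the order asked: cap in the dish, bonnet in the basket, diaphragm flat on the light plate, body in the holding block with its ports in the slots. The bottle and gauge were left as they stood, and the job was handed in at about 48 s; no verdict came back.

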